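Clear the sawn-off scrap from the ultrasonic inspection bench

TASK

The white mat and the toggle clamp have to be clear for the next ultrasonic check. Put the three loose metal offcuts on the mat (aluminium bar, steel channel, steel pipe ring) in the yellow scrap bin; push the toggle clamp's red handle over until it snaps fully open, only then take out the weld stub it holds and bin that too, and leave the clamp open. Do not shift or knock over the couplant bottle, calibration block, step wedge or probe standing among the scrap.

Things in the scene. Friction and masses are not known exactly. Their poses are not given: they have to be found in the camera images.
- bar: scrap: aluminium bar offcut with a red paint band, 60 (x) by 30 (y) by 22 (z) mm, lying flat on the mat at any yaw, about 0.11 kg. Origin: centre of its underside.
- channel: scrap: steel channel offcut lying as an upturned U with a red paint band, 46 (x, along the channel) by 40 (y, between the outer faces of the two legs) by 32 (z) mm, legs and web 6 mm thick, about 0.16 kg. Origin: centre of its underside.
- pipe: scrap: plain steel pipe ring standing on end, axis z, outer diameter 48, bore 36, height 34 mm, about 0.16 kg. Origin: centre of its underside.
- stub: scrap: steel weld-coupon stub with a dark weld bead and a red paint band, 56 (x) by 28 (y) by 26 (z) mm, about 0.25 kg. It starts lying in the clamp's nest, x along the clamp's x: on the 12 mm base plate, between two end stops 6 mm high (30 mm wide) beyond its x ends, with free sides (y). Closed, the clamp's pad sits about 1 mm over the middle of its top. Origin: centre of its underside.
- bin: yellow open scrap bin, fixed, 200 (x) by 160 (y) by 80 (z) mm outside, walls and floor 5 mm; stands left or right of the mat. Origin: centre of its underside.
- clamp_base: toggle clamp fixed to the table on the other side of the mat from the bin. Origin: underside of the base plate below the middle of the nest; x points from the nest to the clamp's pivot, z up. Blue base plate from x = -48 to +108, y = -40 to +40, 12 mm thick. Two steel cheeks from x = 57 to 87, y = -14 to +14, up to z = 60 mm hold the pivot.
- clamp_pivot (a point): the clamp's pivot axis (along the base's y), 72 mm from the nest's middle and 52 mm above the table.
- clamp_handle (a point): top end of the clamp's red round handle (20 mm diameter, 66 mm long, its top 108 mm from the pivot axis). It moves with the handle: upright over the pivot when closed, lying level towards the base's +x when open.
- clamp_arm (a joint): angle of the clamp's arm and handle, one rigid L: 0 closed (arm 72 mm long, level, reaching back over the stub; handle upright), 1.5 rad fully open (arm upright over the pivot, handle level towards +x). Opens by pushing the handle towards the base's +x. Over-centre spring: below 0.5 rad it pulls shut (at most about 5 N at the handle's middle), above 0.5 rad it snaps open by itself and stays open.
- bottle: leave alone: upright white couplant bottle with blue spout, 54 mm diameter, 165 mm tall, stands loose on the mat. Origin: centre of its underside.
- cal_block: leave alone: dark steel calibration block, 74 (x) by 25 (y) by 30 (z) mm, loose on the mat. Origin: centre of its underside.
- step_wedge: leave alone: brass step wedge, 56 (x) by 24 (y) by up to 32 (z, at the +x end) mm, loose on the mat. Origin: centre of its underside.
- probe: leave alone: round steel probe with orange band, 30 mm diameter, 54 mm tall, stands loose on the mat. Origin: centre of its underside.
Not all that is in view belongs to the job. What is shaped like the channel but pink is not meant. Leave any turquoise look-alike of the bar alone.

How it is judged:
On the way:
1. the clamp is snapped fully open with the stub still in its nest (value of joint clamp_arm above 1.3 rad and distance between stub and clamp_base below 0.03 m), for 0.2 s.
At the end, for the whole second after the job is handed in: All four scrap pieces (bar, channel, pipe ring, stub) lie inside the bin's walls with their origins below 75 mm over its underside, and the clamp stands open (over 1.3 rad) (x of bar in the frame of bin between -0.095 and 0.095 m and y of bar in the frame of bin between -0.075 and 0.075 m and z of bar in the frame of bin between -0.005 and 0.075 m and x of channel in the frame of bin between -0.095 and 0.095 m and y of channel in the frame of bin between -0.075 and 0.075 m and z of channel in the frame of bin between -0.005 and 0.075 m and x of pipe in the frame of bin between -0.095 and 0.095 m and y of pipe in the frame of bin between -0.075 and 0.075 m and z of pipe in the frame of bin between -0.005 and 0.075 m and x of stub in the frame of bin between -0.095 and 0.095 m and y of stub in the frame of bin between -0.075 and 0.075 m and z of stub in the frame of bin between -0.005 and 0.075 m and value of joint clamp_arm above 1.3 rad); the robot touches nothing.
It fails at once if the couplant bottle is shifted by more than 25 mm or tipped over 0.35 rad (distance of bottle from where it was at the start of the episode above 0.025 m or angle between bottle's own z axis and vertical above 0.35 rad).
It fails at once if the calibration block is shifted by more than 25 mm or tipped over 0.35 rad (distance of cal_block from where it was at the start of the episode above 0.025 m or angle between cal_block's own z axis and vertical above 0.35 rad).
It fails at once if the brass step wedge is shifted by more than 25 mm or tipped over 0.35 rad (distance of step_wedge from where it was at the start of the episode above 0.025 m or angle between step_wedge's own z axis and vertical above 0.35 rad).
It fails at once if the probe is shifted by more than 25 mm or tipped over 0.35 rad (distance of probe from where it was at the start of the episode above 0.025 m or angle between probe's own z axis and vertical above 0.35 rad).
It fails at once if the stub is dragged out of its nest while the clamp is not open (distance of stub from where it was at the start of the episode above 0.03 m and value of joint clamp_arm below 0.8 rad).
It also fails if it takes over 72 s, if anything falls off the work surface, if the arm or the gripper's body presses on something with over 40 N, if the wrist force passes 120 N, or if a joint passes its speed limit or range.

ROBOT

A 7-joint arm with a two-finger parallel gripper is mounted at the origin on the work surface. World frame = base frame: x ahead of the robot, y to its left, z up, the work surface at z = 0. Lengths are in m, angles in rad, forces in N, time in s.
With the tool pointing down it reaches from about 0.4 to 0.875 m from the base axis. Payload 19.3 kg.
Tool frame: the origin (TCP) lies between the finger pads; the fingertips stand bot.tcp_to_tips ahead of it and the grasp point (between the pads) is the TCP (bot.tcp_to_tips is the distance from the TCP to the fingertips, in m); z points along the fingers, y is the line along which they close (so a half turn about z gives the same grasp; the last joint's range is limited). The gripper opens to 85 mm and grips with 20 to 120 N. Pads are 22 mm wide; open, the fingers measure 114 mm over their backs; the gripper's body (76 mm by 85 mm) begins 54 mm behind the grasp point. The pads swing forward as they close: fully open they stand 13 mm farther back than shut.
Start: joints at [-1.267, 0.521, -0.036, 1.599, 0.021, 1.021, -0.113], TCP at [0.228, 0.582, 0.25] pointing down, gripper open.
Joint ranges: [-2.91, 2.91], [-0.3, 2.13], [-1.5, 1.42], [0.17, 2.43], [-1.26, 4.41], [0.16, 1.93], [-2.52, 2.52]. Speed limits (rad/s): [1.89, 1.89, 2.39, 2.39, 3.01, 3.01, 3.01].

INTERFACE

Orientations are given as [roll, pitch, yaw] about the fixed x, y, z axes, in that order (R = Rz(yaw) Ry(pitch) Rx(roll)).
In Python, from workcell import telemetry, grab_frame, bot gives the robot as it stands. The module is installed in compiled form; this text tells all that it offers.
- The arm moves only by the shell command python3 -m crank 'ROWS' [FORCE]. ROWS is text: rows parted by semicolons, each of 7 numbers parted by spaces: the finger opening in m, from 0 to 0.0854, then the shift along the tool's x, y, z in m, then the turn, a rotation vector about the tool's x, y, z in degrees. A call has exactly 8 rows; each row shifts and turns the commanded pose from where the row before left it, along the tool's axes as they then stand; what a row does not reach is not made up. A row lasts 1/12 s, in which the tool goes at most 41.7 mm and 7.16 degrees, less where a joint would pass 70% of its speed; a pose out of reach is approached as far as the arm can. A call with a gripper value outside its range is refused whole. The fingers move at their own pace and stop on an object; FORCE is the grip in N (left out, the last holds). Time passes only in rows, so rows that do not move let the fingers close, or fill a call up. It gives the time, the measured TCP pose, the force, the opening and the grip force at its end, in the units of the state.
- telemetry.observe(): the state, without advancing time (a new reading comes with each control period).
- grab_frame(name): name is "side" or "top"; returns a dict with "pixels" (480x640x3 uint8, red, green, blue), "depth" (480x640 float32, m along the optical axis (not along the pixel's ray), 0 where there is no reading), "vertical_fov" (degrees; the focal length in pixels is half the picture's height over the tangent of half this angle, whatever the lens; pixels are square), "cx", "cy" (the principal point, pixels), "R" (3x3) and "t" (3): a world point X has camera coordinates R X + t. Camera axes: x right, y down, z forward; pixel columns grow to the right and rows downward; lengths in m; the calibration is good to about 2 mm. A picture is of the moment at which its call begins.
- bot.job_done(): hands the job in; it is judged then, once.
The state is a dict: "clock": time; "qpos": joint angles; "qd": joint speeds; "joint_efforts": joint torques, N m; "position": TCP position; "tool_rot": TCP orientation; "force": force on the tool from outside, world axes, zero at the start; "moment": the same for the moment, N m; "grip_width": finger opening in m; "finger_force": force on a finger pad.
Only numpy, scipy, OpenCV 4.12 (cv2) and the standard library are available. Lean on these libraries where they do the work, as an engineer would, in place of code of your own. Each camera call takes 0.05 s, during which the arm holds its last target. There are 200 camera calls.

## Working session

There is one attempt and no reset: what is moved stays moved. The work goes in short steps, Python scripts to look and compute and a shell command to move; the robot and the scene stay as the last step left them, time stands still between calls to the robot, and variables do not carry over. Pictures are saved under pics/ and viewed, at most 10 in all, crops included, and the job is handed in when it is done.

```bash
mkdir -p pics
cat > h.py <<'E'
import numpy as np, cv2
from workcell import telemetry, grab_frame, bot
def save(n,f): cv2.imwrite(f'pics/{n}.png',f['pixels'][:,:,::-1])
def world(f):
    d=f['depth'].astype(float);h,w=d.shape;fl=h/2/np.tan(np.radians(f['vertical_fov'])/2)
    u,v=np.meshgrid(np.arange(w),np.arange(h))
    P=np.stack([(u-f['cx'])/fl*d,(v-f['cy'])/fl*d,d],-1)
    W=(P-f['t'])@f['R']; W[d==0]=np.nan
    return W
E
python3 - <<'E'
from h import *
s=telemetry.observe();print({k:np.round(v,3) for k,v in s.items()},bot.tcp_to_tips)
for n in('top','side'):
    f=grab_frame(n);save(n+'0',f);np.savez(n+'0.npz',**f)
    print(n,f['vertical_fov'],f['cx'],f['cy'],np.round(f['R'],3).tolist(),np.round(f['t'],3))
E
```

```text
{'clock': np.float64(0.0), 'qpos': array([-1.267,  0.522, -0.036,  1.6  ,  0.021,  1.021, -0.113]), 'qd': array([ 0.   , -0.   ,  0.   ,  0.002,  0.   ,  0.001, -0.001]), 'joint_efforts': array([-3.0000e-03, -9.2707e+01,  1.9780e+00, -3.6994e+01,  1.8000e-02,
        8.0000e-03,  0.0000e+00]), 'position': array([0.228, 0.582, 0.25 ]), 'tool_rot': array([-3.14 ,  0.   ,  2.768]), 'force': array([ 0.683,  0.263, -0.348]), 'moment': array([ 0.046, -0.019, -0.017]), 'finger_force': np.float64(0.0), 'grip_width': np.float64(0.085)} 0.019
top 51.80045638106873 325.0317436611013 247.76085545623644 [[0.023, -1.0, -0.002], [-0.992, -0.022, -0.126], [0.126, 0.005, -0.992]] [-0.008  0.544  0.965]
side 56.77768139194484 312.48111574824594 240.168151193676 [[0.995, -0.095, 0.005], [-0.062, -0.686, -0.725], [0.072, 0.721, -0.689]] [-0.534  0.136  1.125]
```

View pics/top0.png

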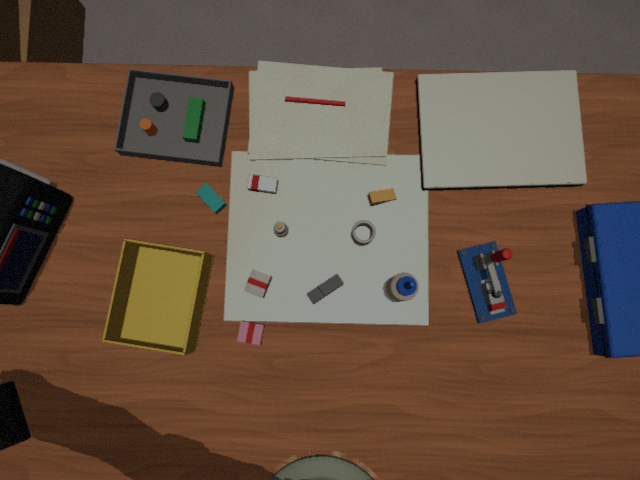

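View pics/side0.png

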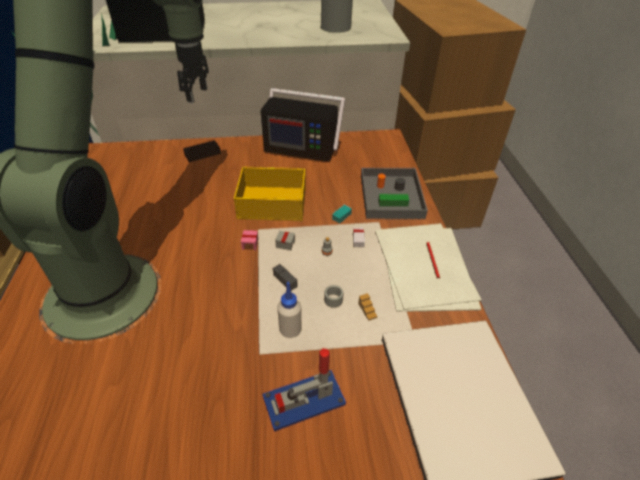

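The top view shows the bar at (263,184), channel (258,284), pipe ring (363,232), bin (155,297) and the clamp around (490,280) with its handle at (505,255). The obstacles are the bottle (404,287), block (325,289), wedge (382,197) and probe (280,229). The side view agrees.

Run:
```python
from h import *
f=dict(np.load('top0.npz'));W=world(f)
z=W[...,2];print('table z',np.nanmedian(z[340:400,300:500]),'mat',np.nanmedian(z[160:175,300:340]))
m=((z>0.012)&(z<0.25)).astype(np.uint8)
m[:, :90]=0;m[:150]=0;m[400:]=0;m[:,540:]=0
n,l,st,c=cv2.connectedComponentsWithStats(m)
for i in range(1,n):
    if st[i,4]<40: continue
    P=W[l==i];zt=np.percentile(P[:,2],90)
    T=P[P[:,2]>zt-0.006] if zt<.06 else P
    r=cv2.minAreaRect((T[:,:2]*1000).astype(np.float32))
    print(np.round(c[i]),st[i,4],'ztop%.3f'%zt,'rect',np.round(r[0]),np.round(r[1]),'ang %.0f'%r[2])
hsv=cv2.cvtColor(f['pixels'],cv2.COLOR_RGB2HSV)
# blue plate
b=((hsv[...,0]>100)&(hsv[...,0]<125)&(hsv[...,1]>120));b[:,:450]=0;b[:,530:]=0
b&=(z<.025)
P=W[b];r=cv2.minAreaRect((P[:,:2]*1000).astype(np.float32));print('plate',len(P),r,np.median(P[:,2]))
red=((hsv[...,0]<8)|(hsv[...,0]>172))&(hsv[...,1]>130);red[:,:450]=0;red[:,530:]=0;red[:230]=0;red[330:]=0
n,l,st,c=cv2.connectedComponentsWithStats(red.astype(np.uint8))
for i in range(1,n):
    if st[i,4]>15:print('red',c[i],st[i,4],np.round(np.nanmean(W[l==i],0),3),np.nanmax(W[l==i][:,2]))
y=(hsv[...,0]>20)&(hsv[...,0]<35)&(hsv[...,1]>150)&(hsv[...,2]>60);y[:,:90]=0;y[:,225:]=0;y[:220]=0;y[370:]=0
P=W[y];P=P[P[:,2]>.07];r=cv2.minAreaRect((P[:,:2]*1000).astype(np.float32));print('bin rim',len(P),r)
```

```text
table z 0.0006654594559122659 mat 0.000947002692928365
[175. 156.] 541 ztop0.036 rect [730. 334.] [ 24. 216.] ang 1
[480. 168.] 4438 ztop0.029 rect [ 720. -317.] [ 80. 246.] ang 1
[262. 183.] 435 ztop0.025 rect [680. 138.] [60. 31.] ang 83
[211. 197.] 433 ztop0.025 rect [647. 245.] [61. 30.] ang 44
[379. 196.] 250 ztop0.033 rect [655. -99.] [24. 26.] ang 16
[281. 229.] 178 ztop0.052 rect [585.  97.] [21. 18.] ang 2
[364. 232.] 257 ztop0.036 rect [581. -74.] [46. 45.] ang 2
[153. 298.] 3648 ztop0.081 rect [440. 328.] [161. 200.] ang 82
[489. 280.] 2365 ztop0.074 rect [ 486. -329.] [154.  81.] ang 15
[258. 283.] 482 ztop0.035 rect [471. 139.] [41. 46.] ang 70
[325. 288.] 459 ztop0.033 rect [464.   2.] [25. 74.] ang 34
[403. 287.] 736 ztop0.120 rect [ 468. -148.] [53. 52.] ang 63
[251. 332.] 499 ztop0.035 rect [372. 149.] [46. 41.] ang 82
plate 1645 ((544.90966796875, -328.1360778808594), (113.60070037841797, 284.83392333984375), 89.58784484863281) 0.012409646639123252
red [501.95283019 254.96226415] 212 [ 0.525 -0.315  0.141] 0.16418458263488292
red [496.66 305.93] 100 [ 0.435 -0.339  0.036] 0.04366642318659712
bin rim 860 ((439.54718017578125, 328.7136535644531), (160.90798950195312, 198.6199188232422), 82.2262954711914)
```

```bash
cat > to.py <<'E'
# usage: to.py [yawdeg_override] x y z ... : chained tool-axis shifts (mm) at given tool yaw, from the present pose
import sys
from h import *
s=telemetry.observe();p=s['position']*1000;r=np.degrees(s['tool_rot'])
print('t %.2f'%s['clock'],'pos',np.round(p,1),'rpy',np.round(r,2),'w %.3f'%s['grip_width'],'F',np.round(s['force'],1))
a=[float(v) for v in sys.argv[1:]]
while a:
    yaw,x,y,z=a[:4];a=a[4:];d=np.array([x,y,z])-p;p=p+d;c,q=np.cos(np.radians(yaw)),np.sin(np.radians(yaw))
    print('yaw',yaw,'shift tool',np.round([d[0]*c+d[1]*q,d[0]*q-d[1]*c,-d[2]],1))
E
python3 to.py 158.6 471 139 150 158.6 471 139 24 158.6 471 139 150  158.6 470 295 150
```

```text
t 0.10 pos [228.1 581.6 249.8] rpy [-179.94    0.    158.58] w 0.085 F [ 0.3 -0.3 -0.7]
yaw 158.6 shift tool [-387.6 -323.5   99.8]
yaw 158.6 shift tool [  0.   0. 126.]
yaw 158.6 shift tool [   0.    0. -126.]
yaw 158.6 shift tool [ 57.9 144.9  -0. ]
```

```bash
A='0.065 -0.024 -0.020 0.006 0 0 0'; python3 -m crank '0.065 -0.024 -0.020 0.006 0 0 0;0.065 -0.024 -0.020 0.006 0 0 0;0.065 -0.024 -0.020 0.006 0 0 0;0.065 -0.024 -0.020 0.006 0 0 0;0.065 -0.024 -0.020 0.006 0 0 0;0.065 -0.024 -0.020 0.006 0 0 0;0.065 -0.024 -0.020 0.006 0 0 0;0.065 -0.024 -0.020 0.006 0 0 0' 60
python3 -m crank '0.065 -0.024 -0.020 0.006 0 0 0;0.065 -0.024 -0.020 0.006 0 0 0;0.065 -0.024 -0.020 0.006 0 0 0;0.065 -0.024 -0.020 0.006 0 0 0;0.065 -0.024 -0.020 0.006 0 0 0;0.065 -0.024 -0.020 0.006 0 0 0;0.065 -0.024 -0.020 0.006 0 0 0;0.065 0 0 0 0 0 -1.4'
python3 to.py 160 471 139 150 160 471 139 24
```

```text
clock: 0.77
position: [0.3489, 0.3613, 0.2019]
tool_rot: [-3.141, -0.0, 2.768]
force: [-0.5, 0.9, -0.6]
grip_width: 0.0649
finger_force: 0.0
clock: 1.43
position: [0.4556, 0.1655, 0.1593]
tool_rot: [-3.139, 0.0, 2.786]
force: [0.1, -0.3, 0.3]
grip_width: 0.065
finger_force: 0.0
t 1.43 pos [455.6 165.5 159.3] rpy [-1.7985e+02  3.0000e-02  1.5960e+02] w 0.065 F [ 0.1 -0.3  0.3]
yaw 160.0 shift tool [-23.5 -19.6   9.3]
yaw 160.0 shift tool [  0.   0. 126.]
```

```bash
python3 -m crank '0.065 -0.0235 -0.0196 0.009 0 0 0;0.065 0 0 0.025 0 0 0;0.065 0 0 0.025 0 0 0;0.065 0 0 0.025 0 0 0;0.065 0 0 0.025 0 0 0;0.065 0 0 0.020 0 0 0;0.065 0 0 0.006 0 0 0;0.065 0 0 0 0 0 0'
python3 -m crank '0.03 0 0 0 0 0 0;0.03 0 0 0 0 0 0;0.03 0 0 0 0 0 0;0.03 0 0 0 0 0 0;0.03 0 0 0 0 0 0;0.03 0 0 0 0 0 0;0.03 0 0 0 0 0 0;0.03 0 0 0 0 0 0' 60
python3 to.py 160 471 139 150 160 490 300 150 160 490 300 80
```

```text
clock: 2.1
position: [0.4683, 0.1443, 0.0241]
tool_rot: [-3.14, -0.002, 2.792]
force: [-0.3, 0.3, 0.1]
grip_width: 0.0649
finger_force: 0.0
clock: 2.77
position: [0.4697, 0.1448, 0.0267]
tool_rot: [3.14, 0.001, 2.792]
force: [-1.7, -0.6, 5.8]
grip_width: 0.0389
finger_force: 60.4
t 2.77 pos [469.7 144.8  26.7] rpy [1.7994e+02 8.0000e-02 1.5998e+02] w 0.039 F [-1.7 -0.6  5.8]
yaw 160.0 shift tool [  -3.2   -5.  -123.3]
yaw 160.0 shift tool [ 37.2 157.8  -0. ]
yaw 160.0 shift tool [ 0.  0. 70.]
```

```bash
python3 -m crank '0.03 0 0 -0.012 0 0 0;0.03 0 0 -0.026 0 0 0;0.03 0 0 -0.030 0 0 0;0.03 0 0 -0.030 0 0 0;0.03 0 0 -0.030 0 0 0;0.03 0.005 0.021 0 0 0 0;0.03 0.006 0.025 0 0 0 0;0.03 0.006 0.025 0 0 0 0'
python3 -m crank '0.03 0.006 0.025 0 0 0 0;0.03 0.006 0.025 0 0 0 0;0.03 0.006 0.025 0 0 0 0;0.03 0.006 0.025 0 0 0 0;0.03 0 0 0 0 0 0;0.03 0 0 0.025 0 0 0;0.03 0 0 0.025 0 0 0;0.03 0 0 0.020 0 0 0'
python3 -m crank '0.03 0 0 0 0 0 0;0.062 0 0 0 0 0 0;0.062 0 0 0 0 0 0;0.062 0 0 0 0 0 0;0.062 0 0 -0.03 0 0 0;0.062 0 0 -0.03 0 0 0;0.062 0 0 -0.03 0 0 0;0.062 0 0 -0.02 0 0 0'
python3 to.py  83 680 138 200 83 680 138 26
```

```text
clock: 3.43
position: [0.4781, 0.218, 0.1554]
tool_rot: [3.139, 0.002, 2.791]
force: [0.4, -0.5, -2.9]
grip_width: 0.0392
finger_force: 61.1
clock: 4.1
position: [0.4891, 0.3194, 0.0832]
tool_rot: [3.141, 0.001, 2.793]
force: [-0.6, -0.5, -2.9]
grip_width: 0.0391
finger_force: 61.2
clock: 4.77
position: [0.49, 0.3198, 0.1975]
tool_rot: [3.138, 0.002, 2.792]
force: [-0.1, 1.7, 0.0]
grip_width: 0.0622
finger_force: 0.0
t 4.77 pos [490.  319.8 197.5] rpy [1.7980e+02 1.3000e-01 1.5997e+02] w 0.062 F [-0.1  1.7  0. ]
yaw 83.0 shift tool [-157.3  210.7   -2.5]
yaw 83.0 shift tool [  0.   0. 174.]
```

```bash
python3 -m crank '0.055 0 0 0 0 0 7;0.055 0 0 0 0 0 7;0.055 0 0 0 0 0 7;0.055 0 0 0 0 0 7;0.055 0 0 0 0 0 7;0.055 0 0 0 0 0 7;0.055 0 0 0 0 0 7;0.055 0 0 0 0 0 7'
python3 -m crank '0.055 0 0 0 0 0 7;0.055 0 0 0 0 0 7;0.055 0 0 0 0 0 7;0.055 -0.015 0.02 0 0 0 0;0.055 -0.020 0.026 0 0 0 0;0.055 -0.020 0.026 0 0 0 0;0.055 -0.020 0.026 0 0 0 0;0.055 -0.020 0.026 0 0 0 0'
python3 to.py  83 680 138 150 83 680 138 26; python3 -c "
from h import *;print(telemetry.observe()['qpos'].round(2))"
```

```text
clock: 5.43
position: [0.4894, 0.3196, 0.1948]
tool_rot: [3.14, -0.001, 1.809]
force: [0.4, -0.2, 0.1]
grip_width: 0.0555
finger_force: 0.0
clock: 6.1
position: [0.6019, 0.209, 0.195]
tool_rot: [3.14, -0.002, 1.449]
force: [-0.6, -0.1, 0.7]
grip_width: 0.0551
finger_force: 0.0
t 6.10 pos [601.9 209.  195. ] rpy [ 1.7992e+02 -1.0000e-01  8.3000e+01] w 0.055 F [-0.6 -0.1  0.7]
yaw 83.0 shift tool [-60.9  86.2  45. ]
yaw 83.0 shift tool [  0.   0. 124.]
[-0.67  0.63  0.37  1.64 -0.27  0.93 -0.32]
```

```bash
python3 -m crank '0.055 -0.015 0.021 0.01 0 0 0;0.055 -0.015 0.021 0.01 0 0 0;0.055 -0.015 0.021 0.01 0 0 0;0.055 -0.015 0.021 0.01 0 0 0;0.055 0 0 0 0 0 0;0.055 0 0 0 0 0 0;0.055 0 0 0 0 0 0;0.055 0 0 0 0 0 0'
python3 to.py  83 680 138 150 83 680 138 26
```

```text
clock: 6.77
position: [0.6765, 0.1413, 0.1544]
tool_rot: [3.141, -0.001, 1.449]
force: [-0.2, 0.6, -0.4]
grip_width: 0.0549
finger_force: 0.0
t 6.77 pos [676.5 141.3 154.4] rpy [ 1.7995e+02 -7.0000e-02  8.3050e+01] w 0.055 F [-0.2  0.6 -0.4]
yaw 83.0 shift tool [-2.9  3.9  4.4]
yaw 83.0 shift tool [  0.   0. 124.]
```

```bash
python3 -m crank '0.055 -0.003 0.004 0.004 0 0 0;0.055 0 0 0.025 0 0 0;0.055 0 0 0.025 0 0 0;0.055 0 0 0.025 0 0 0;0.055 0 0 0.025 0 0 0;0.055 0 0 0.018 0 0 0;0.055 0 0 0.007 0 0 0;0.055 0 0 0 0 0 0'
python3 -m crank '0.02 0 0 0 0 0 0;0.02 0 0 0 0 0 0;0.02 0 0 0 0 0 0;0.02 0 0 0 0 0 0;0.02 0 0 0 0 0 0;0.02 0 0 0 0 0 0;0.02 0 0 0 0 0 0;0.02 0 0 -0.004 0 0 0' 50
python3 to.py 83 680 138 150 83 490 340 150 83 395 340 150
```

```text
clock: 7.43
position: [0.6795, 0.1368, 0.0229]
tool_rot: [-3.14, 0.001, 1.449]
force: [0.2, 0.3, 0.2]
grip_width: 0.0548
finger_force: 0.0
clock: 8.1
position: [0.6805, 0.1367, 0.029]
tool_rot: [3.141, -0.0, 1.448]
force: [0.5, 0.6, -1.0]
grip_width: 0.0288
finger_force: 49.5
t 8.10 pos [680.5 136.7  29. ] rpy [ 1.7997e+02 -2.0000e-02  8.2980e+01] w 0.029 F [ 0.5  0.6 -1. ]
yaw 83.0 shift tool [   1.2   -0.7 -121. ]
yaw 83.0 shift tool [ 177.3 -213.2   -0. ]
yaw 83.0 shift tool [-11.6 -94.3  -0. ]
```

```bash
python3 -m crank '0.02 0 0 -0.02 0 0 0;0.02 0 0 -0.026 0 0 0;0.02 0 0 -0.030 0 0 0;0.02 0 0 -0.030 0 0 0;0.02 0 0 -0.020 0 0 0;0.02 0.010 -0.020 0 0 0 0;0.02 0.014 -0.027 0 0 0 0;0.02 0.014 -0.027 0 0 0 0'
python3 -m crank '0.02 0.014 -0.027 0 0 0 0;0.02 0.014 -0.027 0 0 0 0;0.02 0.014 -0.027 0 0 0 0;0.02 0.014 -0.027 0 0 0 0;0.02 0.014 -0.027 0 0 0 0;0.02 0.014 -0.027 0 0 0 0;0.02 0.014 -0.027 0 0 0 0;0.02 0.014 -0.027 0 0 0 0'
python3 to.py 83 405 325 155 83 405 325 75
```

```text
clock: 8.77
position: [0.6109, 0.1834, 0.1553]
tool_rot: [3.14, -0.001, 1.447]
force: [0.1, 0.7, -2.4]
grip_width: 0.0287
finger_force: 49.7
clock: 9.43
position: [0.4096, 0.3216, 0.1551]
tool_rot: [3.141, -0.001, 1.448]
force: [0.8, 0.3, -0.9]
grip_width: 0.0287
finger_force: 49.7
t 9.43 pos [409.6 321.6 155.1] rpy [ 1.7998e+02 -6.0000e-02  8.2970e+01] w 0.029 F [ 0.8  0.3 -0.9]
yaw 83.0 shift tool [ 2.8 -5.   0.1]
yaw 83.0 shift tool [ 0.  0. 80.]
```

```bash
python3 -m crank '0.02 0 0 0.02 0 0 0;0.02 0 0 0.03 0 0 0;0.02 0 0 0.025 0 0 0;0.02 0 0 0 0 0 0;0.055 0 0 0 0 0 0;0.055 0 0 0 0 0 0;0.055 0 0 0 0 0 0;0.055 0 0 -0.015 0 0 0'
python3 -m crank '0.055 0 0 -0.03 0 0 0;0.055 0 0 -0.03 0 0 0;0.055 0 0 -0.03 0 0 0;0.055 0 0 -0.02 0 0 0;0.07 0 0 0 0 0 6.8;0.07 0 0 0 0 0 6.8;0.07 0 0 0 0 0 6.8;0.07 0 0 0 0 0 6.8'
python3 -m crank '0.07 0 0 0 0 0 6.8;0.07 0 0 0 0 0 6.8;0.07 0 0 0 0 0 6.8;0.07 0 0 0 0 0 6.8;0.07 0 0 0 0 0 6.8;0.07 0 0 0 0 0 6.8;0.07 0 0 0 0 0 0;0.07 0 0 0 0 0 0'
python3 to.py 15 581 -74 200 15 581 -74 26
python3 - <<'E'
from h import *
f=grab_frame('top');save('top1',f);np.savez('top1.npz',**f);print(telemetry.observe()['qpos'].round(2))
E
```

```text
clock: 10.1
position: [0.4106, 0.3207, 0.0943]
tool_rot: [-3.141, 0.001, 1.448]
force: [-1.2, -0.5, -1.1]
grip_width: 0.0551
finger_force: 0.0
clock: 10.77
position: [0.4111, 0.3211, 0.206]
tool_rot: [-3.141, -0.003, 0.967]
force: [-0.4, 0.5, -0.2]
grip_width: 0.0702
finger_force: 0.0
clock: 11.43
position: [0.4108, 0.3212, 0.2051]
tool_rot: [-3.141, -0.001, 0.265]
force: [0.0, 0.4, -0.2]
grip_width: 0.07
finger_force: 0.0
t 11.43 pos [410.8 321.2 205.1] rpy [-1.7995e+02 -5.0000e-02  1.5210e+01] w 0.070 F [ 0.   0.4 -0.2]
yaw 15.0 shift tool [ 62.1 425.8   5.1]
yaw 15.0 shift tool [  0.   0. 174.]
[-1.31  0.53  0.74  1.94 -0.47  0.85 -1.62]
```

View pics/top1.png

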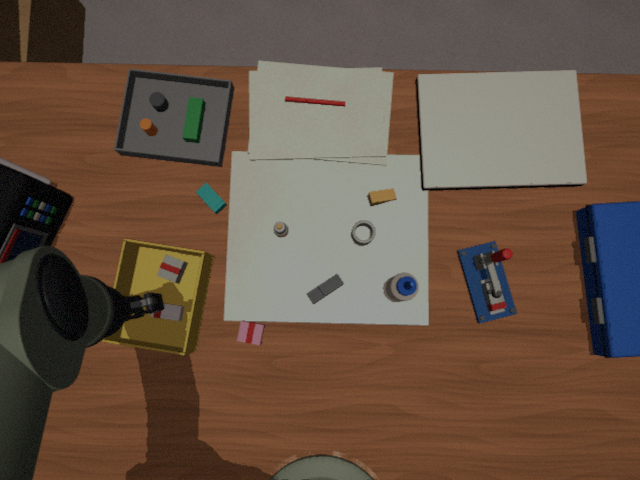

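The channel (171,268) and bar (168,312) are both in the bin, and all obstacles are where they started. Next is the pipe ring.

```bash
python3 -m crank '0.07 0.0044 0.020 0 0 0 0;0.07 0.0044 0.030 0 0 0 0;0.07 0.0044 0.030 0 0 0 0;0.07 0.0044 0.030 0 0 0 0;0.07 0.0044 0.030 0 0 0 0;0.07 0.0044 0.030 0 0 0 0;0.07 0.0044 0.030 0 0 0 0;0.07 0.0044 0.030 0 0 0 0'
python3 -m crank '0.07 0.0044 0.030 0 0 0 0;0.07 0.0044 0.030 0 0 0 0;0.07 0.0044 0.030 0 0 0 0;0.07 0.0044 0.030 0 0 0 0;0.07 0.0044 0.030 0 0 0 0;0.07 0.0044 0.030 0 0 0 0;0.07 0 0.010 0 0 0 0;0.07 0 0 0 0 0 0'
python3 to.py 15 581 -74 200 15 581 -74 28
```

```text
clock: 12.15
position: [0.5047, 0.1064, 0.2048]
tool_rot: [-3.141, -0.001, 0.265]
force: [-0.3, 0.2, 0.2]
grip_width: 0.0699
finger_force: 0.0
clock: 12.82
position: [0.5791, -0.0721, 0.2048]
tool_rot: [3.14, -0.001, 0.261]
force: [0.2, 0.4, 0.3]
grip_width: 0.0703
finger_force: 0.0
t 12.82 pos [579.1 -72.1 204.8] rpy [ 1.7994e+02 -4.0000e-02  1.4930e+01] w 0.070 F [0.2 0.4 0.3]
yaw 15.0 shift tool [1.3 2.3 4.8]
yaw 15.0 shift tool [  0.   0. 172.]
```

```bash
python3 -m crank '0.07 0.0013 0.0023 0.02 0 0 0;0.07 0 0 0.03 0 0 0;0.07 0 0 0.03 0 0 0;0.07 0 0 0.03 0 0 0;0.07 0 0 0.03 0 0 0;0.07 0 0 0.02 0 0 0;0.07 0 0 0.015 0 0 0;0.07 0 0 0.003 0 0 0'
python3 -m crank '0.04 0 0 0 0 0 0;0.04 0 0 0 0 0 0;0.04 0 0 0 0 0 0;0.04 0 0 0 0 0 0;0.04 0 0 0 0 0 0;0.04 0 0 0 0 0 0;0.04 0 0 0 0 0 0;0.04 0 0 -0.004 0 0 0' 60
python3 to.py 15 581 -74 205 15 435 328 205
```

```text
clock: 13.48
position: [0.5795, -0.0694, 0.0243]
tool_rot: [-3.14, 0.003, 0.265]
force: [-0.5, -0.3, -0.7]
grip_width: 0.0698
finger_force: 0.0
clock: 14.15
position: [0.5809, -0.0704, 0.0309]
tool_rot: [-3.141, -0.001, 0.262]
force: [-0.4, -0.3, -1.4]
grip_width: 0.0465
finger_force: 62.0
t 14.15 pos [580.9 -70.4  30.9] rpy [-1.7999e+02 -4.0000e-02  1.5020e+01] w 0.046 F [-0.4 -0.3 -1.4]
yaw 15.0 shift tool [  -0.8    3.5 -174.1]
yaw 15.0 shift tool [ -37.  -426.1   -0. ]
```

```bash
python3 -m crank '0.04 0 0 -0.02 0 0 0;0.04 0 0 -0.03 0 0 0;0.04 0 0 -0.03 0 0 0;0.04 0 0 -0.03 0 0 0;0.04 0 0 -0.02 0 0 0;0.04 -0.001 -0.02 0 0 0 0;0.04 -0.001 -0.03 0 0 0 0;0.04 -0.001 -0.03 0 0 0 0'
python3 -m crank '0.04 -0.001 -0.03 0 0 0 0;0.04 -0.001 -0.03 0 0 0 0;0.04 -0.001 -0.03 0 0 0 0;0.04 -0.001 -0.03 0 0 0 0;0.04 -0.001 -0.03 0 0 0 0;0.04 -0.001 -0.03 0 0 0 0;0.04 -0.001 -0.03 0 0 0 0;0.04 -0.001 -0.03 0 0 0 0'
python3 -m crank '0.04 -0.001 -0.03 0 0 0 0;0.04 -0.001 -0.03 0 0 0 0;0.04 -0.001 -0.03 0 0 0 0;0.04 0 -0.028 0 0 0 0;0.04 0 0 0 0 0 0;0.04 0 0 0 0 0 0;0.04 0 0 0 0 0 0;0.04 0 0 0 0 0 0'
python3 to.py 15 455 350 150 15 455 350 85
```

```text
clock: 14.82
position: [0.5569, 0.0062, 0.1614]
tool_rot: [-3.142, -0.001, 0.26]
force: [0.3, 0.9, -2.8]
grip_width: 0.0468
finger_force: 62.2
clock: 15.48
position: [0.4867, 0.2371, 0.1611]
tool_rot: [-3.141, -0.001, 0.262]
force: [1.1, -0.3, -2.7]
grip_width: 0.0466
finger_force: 62.2
clock: 16.15
position: [0.4544, 0.3477, 0.1607]
tool_rot: [3.142, -0.0, 0.26]
force: [-0.1, -0.4, -2.3]
grip_width: 0.0465
finger_force: 62.3
t 16.15 pos [454.4 347.7 160.7] rpy [ 1.800e+02 -2.000e-02  1.491e+01] w 0.046 F [-0.1 -0.4 -2.3]
yaw 15.0 shift tool [ 1.2 -2.  10.7]
yaw 15.0 shift tool [ 0.  0. 65.]
```

```bash
python3 -m crank '0.04 0 0 0.02 0 0 0;0.04 0 0 0.03 0 0 0;0.04 0 0 0.025 0 0 0;0.04 0 0 0 0 0 0;0.058 0 0 0 0 0 0;0.058 0 0 0 0 0 0;0.058 0 0 0 0 0 0;0.058 0 0 -0.02 0 0 0'
python3 -m crank '0.058 0 0 -0.03 0 0 0;0.058 0 0 -0.03 0 0 0;0.058 0 0 -0.03 0 0 0;0.058 0 0 -0.03 0 0 0;0.058 0 0 -0.025 0 0 0;0.05 -0.0066 0.0276 0 0 0 0;0 -0.0066 0.0276 0 0 0 0;0 -0.0066 0.0276 0 0 0 0'
python3 -m crank '0 -0.0066 0.0276 0 0 0 0;0 -0.0066 0.0276 0 0 0 0;0 -0.0066 0.0276 0 0 0 0;0 -0.0066 0.0276 0 0 0 0;0 -0.0066 0.0276 0 0 0 0;0 -0.0066 0.0276 0 0 0 0;0 -0.0066 0.0276 0 0 0 0;0 -0.0066 0.0276 0 0 0 0'
python3 -m crank '0 -0.0066 0.0276 0 0 0 0;0 -0.0066 0.0276 0 0 0 0;0 -0.0066 0.0276 0 0 0 0;0 -0.0066 0.0276 0 0 0 0;0 -0.0066 0.0276 0 0 0 0;0 -0.0066 0.0276 0 0 0 0;0 -0.0066 0.0276 0 0 0 0;0 -0.0066 0.0276 0 0 0 0'
python3 to.py 15 473 -332 250 15 473 -332 148; python3 -c "
from h import *;print(telemetry.observe()['qpos'].round(2))"
```

```text
clock: 16.82
position: [0.4534, 0.3483, 0.1046]
tool_rot: [3.141, 0.002, 0.261]
force: [-1.3, 0.2, -0.4]
grip_width: 0.0579
finger_force: 0.0
clock: 17.48
position: [0.4563, 0.2627, 0.2519]
tool_rot: [-3.14, -0.002, 0.262]
force: [0.6, 0.0, 0.1]
grip_width: 0.0266
finger_force: 0.0
clock: 18.15
position: [0.4623, 0.0352, 0.2515]
tool_rot: [-3.141, -0.002, 0.261]
force: [1.3, 0.6, -0.6]
grip_width: -0.0002
finger_force: 0.0
clock: 18.82
position: [0.4683, -0.1919, 0.2516]
tool_rot: [3.141, -0.002, 0.261]
force: [0.9, 1.3, -1.1]
grip_width: -0.0001
finger_force: 0.0
t 18.82 pos [ 468.3 -191.9  251.6] rpy [ 1.7999e+02 -1.2000e-01  1.4970e+01] w -0.000 F [ 0.9  1.3 -1.1]
yaw 15.0 shift tool [-31.7 136.5   1.6]
yaw 15.0 shift tool [  0.   0. 102.]
[-0.34  0.44  0.83  1.94 -0.41  0.93 -0.62]
```

```bash
python3 -m crank '0 -0.0066 0.0276 0 0 0 0;0 -0.0066 0.0276 0 0 0 0;0 -0.0066 0.0276 0 0 0 0;0 -0.0066 0.0276 0 0 0 0;0 -0.004 0.018 0 0 0 0;0 0 0 0.01 0 0 0;0 0 0 0 0 0 0;0 0 0 0 0 0 0'
python3 to.py 15 473 -332 148
python3 - <<'E'
from h import *
f=grab_frame('side');W=world(f);hsv=cv2.cvtColor(f['pixels'],cv2.COLOR_RGB2HSV)
red=((hsv[...,0]<8)|(hsv[...,0]>172))&(hsv[...,1]>150)&(W[...,2]>.08)&(W[...,1]<-.25)&(W[...,2]<.2)
P=W[red];print(red.sum(),np.median(P,0),np.percentile(P,[2,98],axis=0))
E
```

```text
clock: 19.48
position: [0.4721, -0.3217, 0.2408]
tool_rot: [-3.141, -0.0, 0.261]
force: [-0.8, -0.0, -0.0]
grip_width: 0.0001
finger_force: 0.0
t 19.48 pos [ 472.1 -321.7  240.8] rpy [-1.7998e+02 -2.0000e-02  1.4970e+01] w 0.000 F [-0.8 -0.  -0. ]
yaw 15.0 shift tool [-1.8 10.2 92.8]
223 [ 0.52572359 -0.32731022  0.14010987] [[ 0.51733943 -0.33040489  0.10132188]
 [ 0.53462697 -0.31603035  0.16164006]]
```

```bash
python3 -m crank '0 -0.002 0.010 0.02 0 0 0;0 0 0 0.025 0 0 0;0 0 0 0.025 0 0 0;0 0 0 0.018 0 0 0;0 0 0 0.005 0 0 0;0 0 0 0 0 0 0;0 0.01 0 0 0 0 0;0 0.01 0 0 0 0 0'
python3 to.py 15 570 -306 148
python3 -m crank '0 0.01 0 0 0 0 0;0 0.01 0 0 0 0 0;0 0.01 0 0 0 0 0;0 0.01 0 0 0 0 0;0 0.01 0 0 0 0 0;0 0.01 0 0 0 0 0;0 0.01 0 0 0 0 0;0 0.01 0 0 0 0 0'
python3 to.py 15 570 -306 148
```

```text
clock: 20.2
position: [0.4936, -0.3272, 0.1489]
tool_rot: [3.14, -0.002, 0.261]
force: [-0.2, -1.4, 0.3]
grip_width: -0.0
finger_force: 0.0
t 20.20 pos [ 493.6 -327.2  148.9] rpy [ 1.7993e+02 -1.0000e-01  1.4970e+01] w -0.000 F [-0.2 -1.4  0.3]
yaw 15.0 shift tool [79.3 -0.7  0.9]
clock: 20.87
position: [0.5708, -0.306, 0.1473]
tool_rot: [3.142, -0.0, 0.262]
force: [-0.4, 0.6, 1.0]
grip_width: 0.0
finger_force: 0.0
t 20.87 pos [ 570.8 -306.   147.3] rpy [ 1.8e+02 -2.0e-02  1.5e+01] w 0.000 F [-0.4  0.6  1. ]
yaw 15.0 shift tool [-0.8 -0.2 -0.7]
```

```bash
python3 -m crank '0 0 0 -0.02 0 0 0;0 0 0 -0.03 0 0 0;0 0 0 -0.03 0 0 0;0.03 0 0 -0.02 0 0 0;0.06 -0.02 0 0 0 0 0;0.06 -0.03 0 0 0 0 0;0.06 -0.03 0 0 0 0 0;0.06 -0.03 0 0 0 0 0'
python3 to.py 15 457 -337 200
python3 - <<'E'
from h import *
f=grab_frame('side');save('side1',f);W=world(f);hsv=cv2.cvtColor(f['pixels'],cv2.COLOR_RGB2HSV)
red=((hsv[...,0]<8)|(hsv[...,0]>172))&(hsv[...,1]>150)&(W[...,1]<-.24)&(W[...,2]<.2)
n,l,st,c=cv2.connectedComponentsWithStats(red.astype(np.uint8))
for i in range(1,n):
    if st[i,4]>15:print(c[i],st[i,4],np.median(W[l==i],0).round(3))
cv2.imwrite('pics/side1c.png',cv2.resize(f['pixels'][300:450,210:400,::-1],None,fx=3,fy=3))
E
```

```text
clock: 21.53
position: [0.4627, -0.335, 0.2475]
tool_rot: [3.141, -0.0, 0.262]
force: [-0.3, -0.8, -0.0]
grip_width: 0.059
finger_force: 0.0
t 21.53 pos [ 462.7 -335.   247.5] rpy [ 1.7998e+02 -2.0000e-02  1.5010e+01] w 0.059 F [-0.3 -0.8 -0. ]
yaw 15.0 shift tool [-6.   0.5 47.5]
[357.01960784 367.58823529] 306 [ 0.598 -0.303  0.065]
[279.84615385 402.68269231] 104 [ 0.438 -0.35   0.038]
```

View pics/side1c.png

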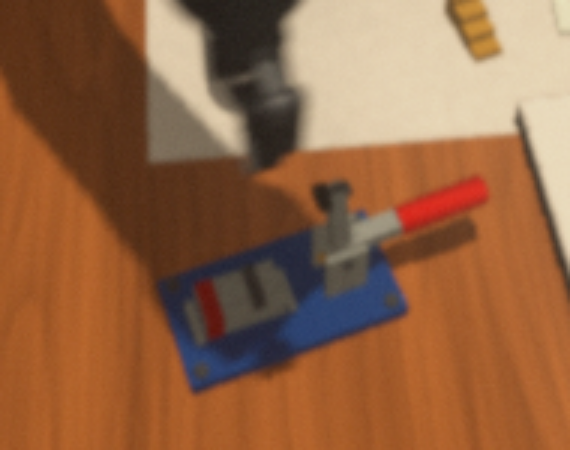

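The clamp is fully open: the red handle lies level at crop (440,205) and the arm is upright at (335,215). The stub still sits in its nest at (240,300). I'll get an exact fix on the stub and then grasp it.

```bash
python3 - <<'E'
from h import *
f=grab_frame('side');W=world(f)
c,s=np.cos(np.radians(15)),np.sin(np.radians(15))
D=W[...,:2]-np.array([.457,-.337]);lx=D[...,0]*c+D[...,1]*s;ly=-D[...,0]*s+D[...,1]*c
m=(abs(lx)<.045)&(abs(ly)<.035)&(W[...,2]>.032)&(W[...,2]<.048)
P=W[m];print(m.sum(),np.median(P[:,2]),np.percentile(lx[m],[2,98]),np.percentile(ly[m],[2,98]))
print(cv2.minAreaRect((P[:,:2]*1000).astype(np.float32)))
E
python3 -m crank '0.06 -0.006 0 0.02 0 0 0;0.06 0 0 0.03 0 0 0;0.06 0 0 0.03 0 0 0;0.06 0 0 0.03 0 0 0;0.06 0 0 0.02 0 0 0;0.06 0 0 0 0 0 0;0.06 0 0 0 0 0 0;0.06 0 0 0 0 0 0'
python3 to.py 15 457 -337 36
```

```text
409 0.03812410729868626 [-0.02795347  0.02608075] [-0.0166445   0.01167871]
((457.098388671875, -339.3168029785156), (56.37129211425781, 30.68593978881836), 13.513057708740234)
clock: 22.3
position: [0.4582, -0.3371, 0.1186]
tool_rot: [3.14, -0.001, 0.261]
force: [0.4, 0.5, 0.3]
grip_width: 0.0602
finger_force: 0.0
t 22.30 pos [ 458.2 -337.1  118.6] rpy [ 1.7993e+02 -5.0000e-02  1.4970e+01] w 0.060 F [0.4 0.5 0.3]
yaw 15.0 shift tool [-1.1 -0.4 82.6]
```

```bash
python3 -m crank '0.06 -0.001 0.001 0.02 0 0 0;0.06 0 0 0.025 0 0 0;0.06 0 0 0.02 0 0 0;0.06 0 0 0.012 0 0 0;0.06 0 0 0.005 0 0 0;0.06 0 0 0 0 0 0;0.02 0 0 0 0 0 0;0.02 0 0 0 0 0 0'
python3 -m crank '0.02 0 0 0 0 0 0;0.02 0 0 0 0 0 0;0.02 0 0 0 0 0 0;0.02 0 0 0 0 0 0;0.02 0 0 0 0 0 0;0.02 0 0 0 0 0 0;0.02 0 0 -0.004 0 0 0;0.02 0 0 -0.006 0 0 0' 80
python3 to.py 15 457 -337 250
```

```text
clock: 22.97
position: [0.4573, -0.3382, 0.0366]
tool_rot: [3.14, -0.001, 0.261]
force: [-0.4, 0.2, 0.8]
grip_width: 0.0369
finger_force: 0.0
clock: 23.63
position: [0.4567, -0.3376, 0.0457]
tool_rot: [-3.141, 0.0, 0.261]
force: [0.1, 0.2, -2.7]
grip_width: 0.0262
finger_force: 79.2
t 23.63 pos [ 456.7 -337.6   45.7] rpy [-1.7999e+02  1.0000e-02  1.4980e+01] w 0.026 F [ 0.1  0.2 -2.7]
yaw 15.0 shift tool [   0.5   -0.5 -204.3]
```

```bash
python3 -m crank '0.02 0 0 -0.02 0 0 0;0.02 0 0 -0.03 0 0 0;0.02 0 0 -0.03 0 0 0;0.02 0 0 -0.03 0 0 0;0.02 0 0 -0.03 0 0 0;0.02 0 0 -0.03 0 0 0;0.02 0 0 -0.03 0 0 0;0.02 0 0 -0.02 0 0 0'
python3 -m crank '0.02 0.0071 -0.02 0 0 0 0;0.02 0.0071 -0.0277 0 0 0 0;0.02 0.0071 -0.0277 0 0 0 0;0.02 0.0071 -0.0277 0 0 0 0;0.02 0.0071 -0.0277 0 0 0 0;0.02 0.0071 -0.0277 0 0 0 0;0.02 0.0071 -0.0277 0 0 0 0;0.02 0.0071 -0.0277 0 0 0 0'
python3 -m crank '0.02 0.0071 -0.0277 0 0 0 0;0.02 0.0071 -0.0277 0 0 0 0;0.02 0.0071 -0.0277 0 0 0 0;0.02 0.0071 -0.0277 0 0 0 0;0.02 0.0071 -0.0277 0 0 0 0;0.02 0.0071 -0.0277 0 0 0 0;0.02 0.0071 -0.0277 0 0 0 0;0.02 0.0071 -0.0277 0 0 0 0'
python3 - <<'E'
from h import *
f=grab_frame('top');save('top2',f)
cv2.imwrite('pics/top2c.png',cv2.resize(f['pixels'][220:370,90:290,::-1],None,fx=3,fy=3))
W=world(f);m=(W[...,2]<.065)&(W[...,2]>.015);m[:,:110]=0;m[:,203:]=0;m[:242]=0;m[352:]=0
n,l,st,c=cv2.connectedComponentsWithStats(m.astype(np.uint8))
for i in range(1,n):
    if st[i,4]>60:print(c[i].round(),st[i],np.median(W[l==i],0).round(3))
E
python3 to.py 15 450 320 250
```

```text
clock: 24.3
position: [0.4566, -0.338, 0.2686]
tool_rot: [3.14, -0.002, 0.261]
force: [0.3, 0.8, -2.8]
grip_width: 0.0263
finger_force: 79.4
clock: 24.97
position: [0.4557, -0.1151, 0.2657]
tool_rot: [-3.141, -0.0, 0.261]
force: [0.8, 0.4, -2.9]
grip_width: 0.0261
finger_force: 79.4
clock: 25.63
position: [0.4534, 0.1136, 0.2658]
tool_rot: [-3.141, -0.0, 0.261]
force: [1.3, -0.3, -3.6]
grip_width: 0.0263
finger_force: 79.4
t 25.68 pos [453.3 119.1 265.4] rpy [-179.9    -0.     15.26] w 0.026 F [-0.  10.1 -2.9]
yaw 15.0 shift tool [  48.8 -194.9   15.4]
```

View pics/top2c.png

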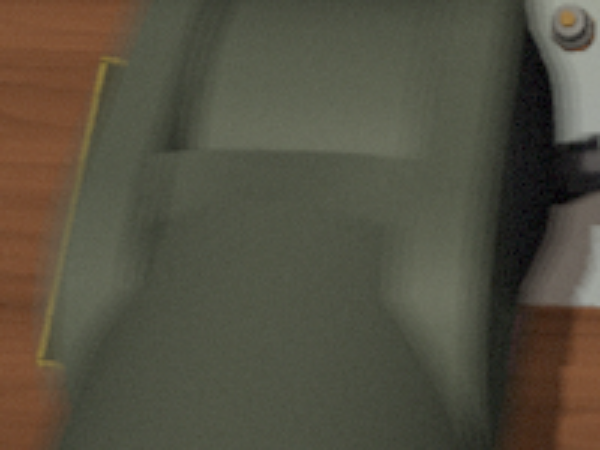

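The top view of the bin is blocked by the robot arm. I'll drop the stub in the clear front part of the bin.

```bash
python3 -m crank '0.02 0.006 -0.025 0 0 0 0;0.02 0.006 -0.025 0 0 0 0;0.02 0.006 -0.025 0 0 0 0;0.02 0.006 -0.025 0 0 0 0;0.02 0.006 -0.025 0 0 0 0;0.02 0.006 -0.025 0 0 0 0;0.02 0.006 -0.020 0 0 0 0;0.02 0 0 0 0 0 0'
python3 -m crank '0.02 0 0 0.02 0 0 0;0.02 0 0 0.03 0 0 0;0.02 0 0 0.03 0 0 0;0.02 0 0 0.03 0 0 0;0.02 0 0 0.03 0 0 0;0.02 0 0 0.02 0 0 0;0.02 0 0 0.01 0 0 0;0.02 0 0 0 0 0 0'
python3 to.py 15 448 300 85
```

```text
clock: 26.35
position: [0.4498, 0.2914, 0.2653]
tool_rot: [-3.141, -0.0, 0.266]
force: [-0.9, 0.2, -3.8]
grip_width: 0.0265
finger_force: 79.8
clock: 27.02
position: [0.45, 0.2866, 0.0942]
tool_rot: [3.14, 0.002, 0.261]
force: [0.1, 0.3, -3.0]
grip_width: 0.0266
finger_force: 79.7
t 27.02 pos [450.  286.6  94.2] rpy [1.7993e+02 1.2000e-01 1.4960e+01] w 0.027 F [ 0.1  0.3 -3. ]
yaw 15.0 shift tool [  1.5 -13.4   9.2]
```

```bash
python3 -m crank '0.02 0.001 -0.013 0.008 0 0 0;0.02 0 0 0 0 0 0;0.045 0 0 0 0 0 0;0.045 0 0 0 0 0 0;0.045 0 0 0 0 0 0;0.045 0 0 -0.02 0 0 0;0.045 0 0 -0.03 0 0 0;0.045 0 0 -0.03 0 0 0'
python3 -m crank '0.045 0 0 -0.03 0 0 0;0.045 0 0 -0.03 0 0 0;0.045 0 0 -0.02 0 0 0;0.045 0 0.02 0 0 0 0;0.045 0 0.03 0 0 0 0;0.045 0 0.03 0 0 0 0;0.045 0 0.03 0 0 0 0;0.045 0 0.03 0 0 0 0'
python3 -m crank '0.045 0 0.03 0 0 0 0;0.045 0 0.03 0 0 0 0;0.045 0 0.03 0 0 0 0;0.045 0 0.03 0 0 0 0;0.045 0 0.03 0 0 0 0;0.045 0 0.03 0 0 0 0;0.045 0 0 0 0 0 0;0.045 0 0 0 0 0 0'
python3 - <<'E'
from h import *
f=grab_frame('top');save('top3',f)
E
```

```text
clock: 27.68
position: [0.4481, 0.2994, 0.1685]
tool_rot: [3.141, 0.001, 0.26]
force: [0.4, 0.1, 0.8]
grip_width: 0.0451
finger_force: 0.0
clock: 28.35
position: [0.4845, 0.1634, 0.2479]
tool_rot: [-3.141, -0.001, 0.261]
force: [1.1, -0.2, 0.1]
grip_width: 0.045
finger_force: 0.0
clock: 29.02
position: [0.5309, -0.0109, 0.2479]
tool_rot: [3.141, -0.001, 0.258]
force: [-0.6, 0.8, 0.2]
grip_width: 0.0447
finger_force: 0.0
```

View pics/top3.png

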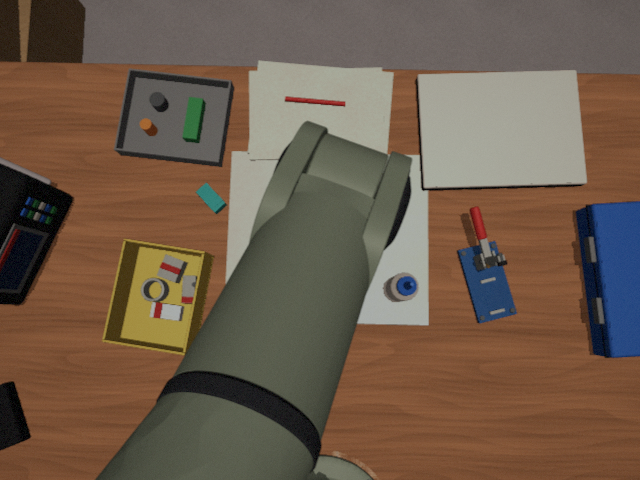

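The bin holds all four pieces: channel (171,268), stub (188,290), pipe (155,290) and bar (166,312). The clamp is open at (485,240) with its nest empty, and the gripper is clear at z = 0.25.

```bash
python3 -c "
from workcell import bot;print(bot.job_done())"
```

```text
the job is handed in; nothing more can be done
None
```

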